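# Load the mould and close the tile press

## Robot

A 6-joint arm with a two-finger parallel gripper is mounted at the origin on a cart in front of the work surface, level with it; the furniture and walls round the work are solid. World frame = base frame: x ahead of the robot, y to its left, z up, the work surface at z = 0. Lengths are in m, angles in degrees, forces in N, time in s.
With the tool pointing down it reaches from about 0.3 to 0.75 m from the base axis. Payload 8.5 kg.
Tool frame: the origin (TCP) lies midway between the tips of the shut fingers; the grasp point (between the pads) lies 19 mm behind it (env.grasp_offset is the distance from the TCP to the grasp point, in m); z points along the fingers, y is the line along which they close (so a half turn about z gives the same grasp; the last joint's range is limited). The gripper opens to 85 mm and grips with 20 to 120 N. Pads are 22 mm wide; open, the fingers measure 114 mm over their backs; the gripper's body (76 mm by 85 mm) begins 54 mm behind the grasp point. The pads swing forward as they close: fully open they stand 13 mm farther back than shut.
Start: joints at [-88.367, 21.807, 74.336, -0, 83.858, -12.336], TCP at [0.133, -0.534, 0.231] pointing down, gripper open.
Joint ranges: [-178.18, 178.18], [-50.72, 133.34], [12.68, 142.11], [-81.47, 261.47], [9.98, 163.14], [-165.26, 165.26]. Speed limits (degrees/s): [136.94, 136.94, 180, 180, 180, 180].

## Interface

Orientations are given as a 3x3 rotation matrix whose columns are the frame's x, y, z axes.
In Python, from rig import env gives the robot as it stands.
- The arm moves only by the tool servo_tool, never from a script. Its argument "deltas" is text: rows parted by semicolons, each of 7 numbers parted by spaces: the opening, from 0 (shut) to 1 (fully open), then the shift along the tool's x, y, z in mm, then the turn, a rotation vector about the tool's x, y, z in rad. A call has 1 to 8 rows; each row shifts and turns the commanded pose from where the row before left it, along the tool's axes as they then stand; what a row does not reach is not made up. A row lasts 1/12 s, in which the tool goes at most 41.7 mm and 7.16 degrees, less where a joint would pass 70% of its speed; a pose out of reach is approached as far as the arm can. A call is refused whole if a number of a shift passes 41.7 or a number of a turn 0.125, either way. A call with a gripper value outside its range is refused whole. The fingers move at their own pace and stop on an object; "newtons" is the grip in N (left out, the last holds). Time passes only in rows, so rows that do not move let the fingers close. It gives the time, the measured TCP pose, the force, the opening and the grip force at its end, in the units of the state.
- env.observe(): the state, without advancing time (a new reading comes with each control period).
- env.get_image(name): name is "scene" or "top" or "wrist"; returns a dict with "img" (400x640x3 uint8, red, green, blue), "depth" (400x640 float32, m along the optical axis (not along the pixel's ray), 0 where there is no reading), "camera_matrix" (3x3 intrinsics, pixels), "world_to_cam" (4x4, takes a point from world to camera coordinates). Camera axes: x right, y down, z forward; pixel columns grow to the right and rows downward; lengths in m; the calibration is good to about 2 mm. A picture is of the moment at which its call begins.
- env.close_job(): hands the job in; it is judged then, once.
Trained networks look in a picture, given as the dict that the camera call returned (one of the last four; its "shot" number tells which), for a name from the list of things; names that differ only in an ending like _2 or _b are one class to them, and where a whole thing is asked for, a point or a joint stands for the part that bears it (a point fixed in the world has none). Each returns a list of dicts, best first, with "conf" (0 to 1); they miss things now and then, are a little off and sometimes report something else, mostly with a low value. They report only what shows in the picture. A call takes as long as a camera call. They do not tell look-alikes from the thing itself.
- env.spot_in(name, picture): "bbox" ([centre column, centre row, width, height] in pixels, round what is visible of it).
- env.spot_point(name, picture): "uv" ([column, row] in pixels: a listed point, or the origin of a listed thing).
The state is a dict: "time_s": time; "q": joint angles; "qvel": joint speeds; "joint_efforts": joint torques, N m; "position": TCP position; "tool_rot": TCP orientation; "ft_force": force on the tool from outside, world axes, zero at the start; "wrist_torque": the same for the moment, N m; "grip_width": finger opening in m; "gripper_force": force on a finger pad.
Only numpy, scipy, OpenCV 4.12 (cv2) and the standard library are available. Lean on these libraries where they do the work, as an engineer would, in place of code of your own. Each camera call takes 0.05 s, during which the arm holds its last target. There are 200 camera calls.

## Task

Lay the white plaster mould, leaf face up, flat and fully home in the rectangular pocket of the open green tile press. Then swing the press plate down by its red bar and bring it gently to rest on its stops - do not let it fall shut - and let go. Leave the tape roll, the clay lump and the wooden stamp on the left where they stand.

Things in the scene. Friction and masses are not known exactly. Their poses are not given: they have to be found in the camera images.
- press: fixed hand tile press, green base 150 (its x) x 200 (its y) x 30 high. Origin on the table under the pocket's centre; z up. The base reaches from y = -75 to +125 mm; the plate's hinge is along the +y side, parallel to x. Two stop posts, 15 wide, 54.5 high, stand at x = +-58, y = -58 mm; hinge cheeks and open stops (to 100 high) stand at y > 75 mm
- pocket (a point): centre of the pocket's flat floor, 18 mm above the table; axes as press. The pocket is 94 (x) x 64 (y) mm and 12 mm deep, chamfered mouth, rim top 30 mm above the table
- plate (a joint): angle of the aluminium press plate about its hinge: 0 = closed, level, resting on the stops; grows as it opens, upright at 1.57, leans back on the open stop at 1.95. Slightly stiff: it stays when upright or leaning back, but from about 20 degrees short of upright it falls shut if let go
- plate_hinge (a point): point on the hinge axis, 85 mm to +y of the press origin and 59.5 mm above the table; turns with the plate. The plate (130 x 135 x 10 mm, 0.45 kg) reaches 150 mm from the axis; closed, its underside is 54.5 mm above the table
- plate_bar (a point): middle of the plate's red round handle bar: 12 mm thick, 90 mm long, parallel to the hinge (press x). It lies 190 mm from the hinge axis toward the free edge and 30 mm above the plate's mid-plane; closed, it is at press y = -105, 89.5 mm above the table. The clear gap to the plate's edge is about 40 mm. It stands about 0.24 m high while the plate is open. It may turn between the fingers
- mould: loose white plaster mould, 90 (its x) x 60 (its y) x 34 high, 0.22 kg, with a recessed leaf motif on its top face. Origin at the centre of its underside, z up. Either way round fits the pocket (2 mm play all round); seated it stands 22 mm above the rim, 2.5 mm below the closed plate
- mug: fixed small cream mug, 64 x 93 x 51, near the right edge; origin at its underside
- masking_tape: roll of yellow masking tape lying flat, 98 x 96 x 25; bystander; origin at its underside
- clay_piece: rough lump of pink clay, 51 x 79 x 38; bystander; origin at its underside
- stamp: turned wooden hand stamp standing upright, 25 across, 62 high; bystander; origin at its underside
Not all that is in view belongs to the job. Leave any blue look-alike of the mould alone.

How it is judged (in metres and radians):
On the way:
1. the mould lies flat in the pocket, let go, with the plate still raised (x of mould in the frame of pocket between -0.004 and 0.004 m and y of mould in the frame of pocket between -0.004 and 0.004 m and z of mould in the frame of pocket between -0.003 and 0.003 m and angle between the x axis of mould and the x axis of press, either way round below 0.08 rad and angle between mould's own z axis and vertical below 0.06 rad and value of joint plate above 1 rad and contact force between the fingers and mould below 0.1 N and linear speed of mould below 0.02 m/s), for 0.2 s.
At the end, for the whole second after the job is handed in: The mould lies face up in the pocket (underside within 3 mm of the pocket floor, within 4 mm of its centre in x and y, square to it within 0.08 rad, level within 0.06 rad) and the press plate rests closed on its stops (joint below 0.03 rad), both at rest (x of mould in the frame of pocket between -0.004 and 0.004 m and y of mould in the frame of pocket between -0.004 and 0.004 m and z of mould in the frame of pocket between -0.003 and 0.003 m and angle between the x axis of mould and the x axis of press, either way round below 0.08 rad and angle between mould's own z axis and vertical below 0.06 rad and value of joint plate below 0.03 rad and velocity of joint plate between -0.05 and 0.05 rad/s and linear speed of mould below 0.02 m/s); the robot touches nothing.
It fails at once if the plate slams: it comes down onto its stops faster than 1.6 rad/s (about 0.3 m/s at the bar) (value of joint plate below 0.1 rad and velocity of joint plate below -1.6 rad/s).
It fails at once if the masking tape is moved by more than 30 mm (distance of masking_tape from where it was at the start of the episode above 0.03 m).
It fails at once if the clay piece is moved by more than 30 mm (distance of clay_piece from where it was at the start of the episode above 0.03 m).
It fails at once if the stamp is moved by more than 30 mm (distance of stamp from where it was at the start of the episode above 0.03 m).
It also fails if it takes over 64 s, if anything falls off the work surface, if the arm or the gripper's body presses on something with over 40 N, if the wrist force passes 120 N, or if a joint passes its speed limit or range.

## Working session

There is one attempt and no reset: what is moved stays moved. The work goes in short steps, Python scripts to look and compute and a tool call to move; the robot and the scene stay as the last step left them, time stands still between calls to the robot, and variables do not carry over. Pictures are saved under pics/ and viewed, at most 10 in all, crops included, and the job is handed in when it is done.

Besides the shell and the picture viewer there is one more tool, called after "Emit:" as name(argument=value, ...) on one line, values as JSON. servo_tool: Moves the arm, as the interface text tells. Its arguments: {"type":"object","properties":{"deltas":{"type":"string"},"newtons":{"type":"number"}},"required":["deltas"]}

```bash
mkdir -p pics; ls
python3 - <<'E'
from rig import env
import cv2,numpy as np
for n in("scene","top"):
    p=env.get_image(n); cv2.imwrite(f"pics/{n}0.png",p["img"][...,::-1])
    np.savez(f"pics/{n}0.npz",d=p["depth"],K=p["camera_matrix"],T=p["world_to_cam"],img=p["img"])
    print(n,p["camera_matrix"].round(1).tolist(),p["world_to_cam"].round(3).tolist())
    for k in("mould","press","plate_bar","pocket","plate_hinge","masking_tape","clay_piece","stamp","mug"):
        for f in(env.spot_in,env.spot_point):
            try:print(k,[(np.round(r.get("bbox",r.get("uv")),0).tolist(),round(r["conf"],2)) for r in f(k,p)[:3]])
            except Exception as e:print(k,e)
s=env.observe();print(s)
E
```

```text
pics
scene [[505.5, 0.0, 318.8], [0.0, 505.5, 197.6], [0.0, 0.0, 1.0]] [[-0.567, -0.824, -0.006, 0.3], [-0.338, 0.24, -0.91, 0.238], [0.751, -0.514, -0.414, 1.324], [0.0, 0.0, 0.0, 1.0]]
mould []
mould [([392.0, 200.0], 0.55)]
press [([286.0, 205.0, 92.0, 75.0], 0.56)]
press [([298.0, 222.0], 0.66)]
plate_bar [([267.0, 192.0, 48.0, 50.0], 0.84)]
plate_bar [([254.0, 175.0], 0.75)]
pocket [([286.0, 206.0, 93.0, 78.0], 0.65), ([402.0, 196.0, 15.0, 8.0], 0.38)]
pocket [([304.0, 217.0], 0.63)]
plate_hinge [([266.0, 191.0, 52.0, 51.0], 0.92), ([203.0, 267.0, 23.0, 22.0], 0.39)]
plate_hinge [([281.0, 215.0], 0.68)]
masking_tape [([199.0, 244.0, 35.0, 23.0], 0.69)]
masking_tape [([198.0, 246.0], 0.88), ([389.0, 200.0], 0.74)]
clay_piece [([203.0, 265.0, 22.0, 17.0], 0.69)]
clay_piece [([207.0, 269.0], 0.79)]
stamp [([266.0, 192.0, 55.0, 52.0], 0.69), ([161.0, 255.0, 9.0, 26.0], 0.46)]
stamp [([252.0, 174.0], 0.68), ([162.0, 263.0], 0.59)]
mug []
mug [([430.0, 189.0], 0.67)]
top [[380.3, 0.0, 313.7], [0.0, 380.3, 205.4], [0.0, 0.0, 1.0]] [[-0.029, -1.0, 0.011, 0.036], [-0.994, 0.027, -0.104, 
[... 1068 characters left out ...]
8561955e+01, -1.23354486e+01]), 'qvel': array([ 0.00915859, -0.04233298,  0.0341521 ,  0.02533708,  0.11511005,
       -0.0498165 ]), 'joint_efforts': array([ 2.87343755e-04, -4.48326409e+01, -2.31464267e+01, -1.32523319e-04,
        6.30728937e-04, -1.94422330e-05]), 'position': array([ 0.13275297, -0.5337222 ,  0.23131611]), 'tool_rot': array([[ 9.70432514e-01,  2.41372608e-01, -7.23706367e-06],
       [ 2.41372608e-01, -9.70432514e-01, -8.70413362e-06],
       [-9.12402133e-06,  6.69994534e-06, -1.00000000e+00]]), 'ft_force': array([ 0.23106653, -0.10573498, -0.51040921]), 'wrist_torque': array([0.01713647, 0.01550071, 0.00646611]), 'gripper_force': 0.0, 'grip_width': 0.08541693975952919}
```

View crops.

Run:
```python
import cv2,numpy as np
a=cv2.imread("pics/top0.png")[165:255,170:460]; a=cv2.resize(a,None,fx=2.75,fy=2.75,interpolation=cv2.INTER_CUBIC)
b=cv2.imread("pics/scene0.png")[150:290,140:460]; b=cv2.resize(b,None,fx=2.4,fy=2.4,interpolation=cv2.INTER_CUBIC)
c=np.zeros((a.shape[0]+b.shape[0],800,3),np.uint8);c[:a.shape[0],:a.shape[1]]=a;c[a.shape[0]:,:b.shape[1]]=b
cv2.imwrite("pics/both.png",c)
```

```text
(no output)
```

View pics/both.png

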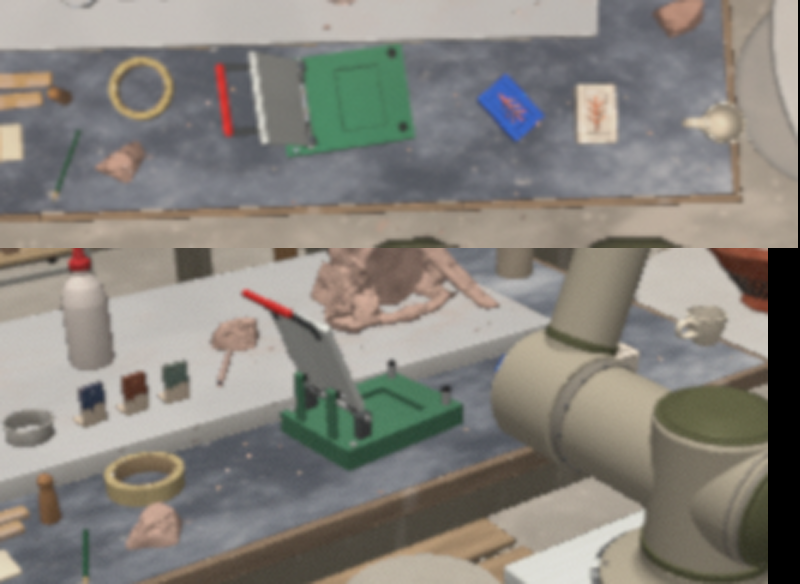

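```bash
cat > h.py <<'E'
import numpy as np,cv2
from rig import env
def cloud(p):
    K,T,d=p["camera_matrix"],p["world_to_cam"],p["depth"]
    v,u=np.mgrid[:d.shape[0],:d.shape[1]]
    c=np.stack([(u-K[0,2])/K[0,0]*d,(v-K[1,2])/K[1,1]*d,d],-1)
    w=(c-T[:3,3])@T[:3,:3]; w[d<=0]=np.nan
    return w
def shot(n,tag):
    p=env.get_image(n);cv2.imwrite(f"pics/{tag}.png",p["img"][...,::-1]);return p
def load(f):
    z=np.load(f);return dict(img=z["img"],depth=z["d"],camera_matrix=z["K"],world_to_cam=z["T"])
def rect(m,w):
    pts=w[m];pts=pts[~np.isnan(pts).any(1)]
    r=cv2.minAreaRect(pts[:,:2].astype(np.float32)*1000)
    return r,np.median(pts[:,2])*1000,len(pts)
def ray(p,u,v,z):
    K,T=p["camera_matrix"],p["world_to_cam"];R=T[:3,:3]
    o=-R.T@T[:3,3];d=R.T@np.linalg.solve(K,[u,v,1.]);return o+d*(z-o[2])/d[2]
def pose():
    s=env.observe();print(s["time_s"],s["position"].round(4),s["tool_rot"].round(3).tolist(),s["ft_force"].round(1),s["grip_width"].round(4),s["gripper_force"]);return s
E
python3 - <<'E'
from h import *
p=load("pics/top0.npz");w=cloud(p);I=p["img"].astype(int);r,g,b=I[...,0],I[...,1],I[...,2]
print("table",np.nanmedian(w[230:238,330:400],axis=(0,1)))
box=np.zeros(r.shape,bool);box[190:225,375:402]=1
m=box&(r>150)&(w[...,2]>.02)&(w[...,2]<.06);print("mould",rect(m,w))
gm=(g>r+25)&(g>b+10)&(w[...,2]>.022)&(w[...,2]<.04);gm[:,:270]=0;gm[:,340:]=0
print("green",rect(gm,w))
bm=(r>150)&(g<80)&(b<80);bm[:,:240]=0;bm[:,262:]=0
print("bar",rect(bm,w))
P=w[bm];P=P[~np.isnan(P).any(1)];print(P.mean(0),P.min(0),P.max(0))
for k,bb in dict(blue=(185,225,340,370),mug=(195,225,415,450)).items():
    x=w[bb[0]:bb[1],bb[2]:bb[3]].reshape(-1,3);x=x[x[:,2]>.015];print(k,np.nanmin(x,0),np.nanmax(x,0))
for u,v in((301,202),):print(ray(p,u,v,.018))
x=w[150:170,300:380].reshape(-1,3);print("shelf",np.nanmin(x,0),np.nanmax(x,0))
E
```

```text
table [ 0.372792   -0.19469553 -0.00056573]
mould (((486.42401123046875, -288.1055908203125), (58.499019622802734, 87.03807067871094), 87.48262023925781), np.float64(31.95902422715472), 293)
green (((519.9205932617188, 102.57740020751953), (150.68417358398438, 198.46585083007812), 7.051923751831055), np.float64(29.927632502002545), 984)
bar (((501.7088317871094, 259.4009094238281), (95.55886840820312, 10.962485313415527), 7.3705596923828125), np.float64(230.91700617281137), 73)
[0.50076673 0.25935737 0.23076147] [0.45452795 0.25105391 0.22403482] [0.5490805  0.27017767 0.23831086]
blue [ 0.44836997 -0.20557512  0.0153333 ] [ 0.55040574 -0.10469118  0.04293812]
mug [ 0.43635694 -0.51264055  0.01521816] [ 0.49669688 -0.42083489  0.05754683]
[0.51519771 0.07612468 0.018     ]
shelf [ 0.64765097 -0.26832213  0.01937489] [0.74144576 0.07655447 0.08097234]
```

Emit:
servo_tool(deltas="1 20 -8 0 0 0 0;1 35 -13 0 0 0 0;1 35 -13 0 0 0 0;1 35 -13 0 0 0 0;1 35 -13 0 0 0 0;1 35 -13 0 0 0 0;1 35 -13 0 0 0 0;1 35 -13 0 0 0 0")

```text
time_s: 2.57
position: [0.3673, -0.3724, 0.2315]
tool_rot: [[0.97, 0.241, 0.0], [0.241, -0.97, -0.0], [0.0, 0.0, -1.0]]
ft_force: [0.4, -0.3, -0.9]
grip_width: 0.0856
gripper_force: 0.0
```

Emit:
servo_tool(deltas="1 35 -13 0 0 0 0;1 35 -13 0 0 0 0;1 35 -13 0 0 0 0;1 20 -10 0 0 0 0;1 11 -4 0 0 0 0.096;1 0 0 0 0 0 0.096;1 0 0 0 0 0 0.096;1 0 0 0 0 0 0")

```text
time_s: 3.23
position: [0.4854, -0.2891, 0.2312]
tool_rot: [[0.999, -0.047, -0.0], [-0.047, -0.999, 0.0], [-0.0, -0.0, -1.0]]
ft_force: [-0.4, 0.7, 1.0]
grip_width: 0.0847
gripper_force: 0.0
```

Run:
```python
from h import *
s=pose();p=shot("wrist","w1");np.savez("pics/w1.npz",d=p["depth"],K=p["camera_matrix"],T=p["world_to_cam"],img=p["img"])
w=cloud(p);print(-p["world_to_cam"][:3,:3].T@p["world_to_cam"][:3,3])
print("table z",np.nanpercentile(w[...,2],[5,20,50,80,95]))
I=p["img"].astype(int);m=(I.min(-1)>0)&(w[...,2]>.025)&(w[...,2]<.045)&(abs(w[...,1]+.288)<.055)&(abs(w[...,0]-.486)<.075)
print(rect(m,w))
```

```text
Traceback (most recent call last):
  File "h.py", line 21, in pose
    s=env.observe();print(s["time_s"],s["position"].round(4),s["tool_rot"].round(3).tolist(),s["ft_force"].round(1),s["grip_width"].round(4),s["gripper_force"]);return s
                                                                                                                    ^^^^^^^^^^^^^^^^^^^^^
AttributeError: 'float' object has no attribute 'round'
```

```bash
sed -i 's/s\["grip_width"\].round(4)/round(s["grip_width"],4)/' h.py
python3 - <<'E'
from h import *
s=pose();p=shot("wrist","w1");np.savez("pics/w1.npz",d=p["depth"],K=p["camera_matrix"],T=p["world_to_cam"],img=p["img"])
w=cloud(p);print(-p["world_to_cam"][:3,:3].T@p["world_to_cam"][:3,3])
print("table z",np.nanpercentile(w[...,2],[5,20,50,80,95]))
I=p["img"].astype(int);m=(w[...,2]>.025)&(w[...,2]<.045)&(abs(w[...,1]+.288)<.055)&(abs(w[...,0]-.486)<.075)
try: print(rect(m,w))
except Exception as e: print(e)
E
```

```text
3.2333 [ 0.4854 -0.2891  0.2312] [[0.999, -0.047, -0.0], [-0.047, -0.999, 0.0], [-0.0, -0.0, -1.0]] [-0.4  0.7  1. ] 0.0847 0.0
[ 0.55414658 -0.29237649  0.37510459]
table z [-0.77842949 -0.07922271  0.00168756  0.2715741   0.32526298]
(((484.19024658203125, -289.6617736816406), (59.99727249145508, 89.9132308959961), 89.56978607177734), np.float64(34.510015318164804), 3387)
```

View pics/w1.png

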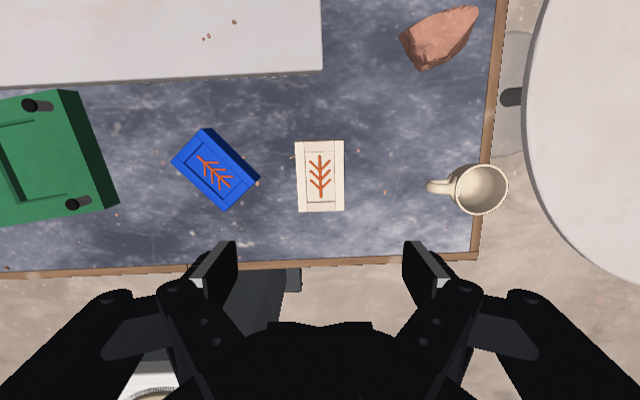

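Run:
```python
import cv2
a=cv2.imread("pics/w1.png")[115:225,150:370];cv2.imwrite("pics/crop1.png",cv2.resize(a,None,fx=3,fy=3,interpolation=cv2.INTER_CUBIC))
```

```text
(no output)
```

View pics/crop1.png

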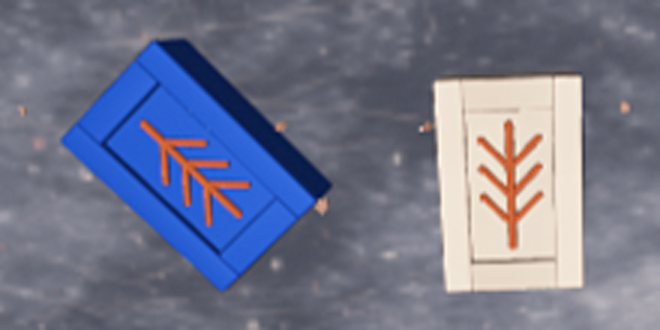

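The two candidates are blue at (215,170) and white at (320,176). The white one is the plaster mould and it lies leaf up. The blue one is the look-alike to leave alone.

Emit:
servo_tool(deltas="1 -1.2 0.6 15 0 0 -0.04;1 0 0 35 0 0 0;1 0 0 40 0 0 0;1 0 0 40 0 0 0;1 0 0 40 0 0 0;1 0 0 30 0 0 0;1 0 0 15 0 0 0;1 0 0 7 0 0 0")

```text
time_s: 3.95
position: [0.4829, -0.2894, 0.0068]
tool_rot: [[1.0, -0.002, -0.003], [-0.002, -1.0, 0.003], [-0.003, -0.003, -1.0]]
ft_force: [-0.3, 0.1, 0.6]
grip_width: 0.0853
gripper_force: 0.0
```

Emit:
servo_tool(deltas="1 0 0 0 0 0 0;0.6 0 0 0 0 0 0;0.6 0 0 0 0 0 0;0.6 0 0 0 0 0 0;0.6 0 0 0 0 0 0;0.6 0 0 0 0 0 0", newtons=40)

```text
time_s: 4.45
position: [0.4846, -0.2906, 0.011]
tool_rot: [[1.0, -0.004, 0.002], [-0.004, -1.0, -0.002], [0.002, 0.002, -1.0]]
ft_force: [-0.4, -0.0, 6.7]
grip_width: 0.0595
gripper_force: 44.5
```

Emit:
servo_tool(deltas="0.4 0 0 0 0 0 0;0.4 0 0 -15 0 0 0;0.4 0 0 -30 0 0 0;0.4 0 0 -35 0 0 0;0.4 0 0 -20 0 0 0;0.4 5 -20 0 0 0 0;0.4 10 -35 0 0 0 0;0.4 10 -35 0 0 0 0")

```text
time_s: 5.12
position: [0.5093, -0.1997, 0.1102]
tool_rot: [[1.0, -0.006, 0.001], [-0.006, -1.0, -0.001], [0.001, 0.001, -1.0]]
ft_force: [0.4, -0.1, -3.1]
grip_width: 0.059
gripper_force: 44.6
```

Emit:
servo_tool(deltas="0.4 10 -35 0 0 0 0;0.4 3 -35 0 0 0 0;0.4 0 -35 0 0 0 -0.03;0.4 0 -35 0 0 0 -0.03;0.4 0 -25 0 0 0 -0.03;0.4 0 -10 0 0 0 -0.03;0.4 0 0 0 0 0 0;0.4 0 0 0 0 0 0")

```text
time_s: 5.78
position: [0.5198, -0.0255, 0.1097]
tool_rot: [[0.993, 0.116, 0.001], [0.116, -0.993, -0.001], [0.001, 0.001, -1.0]]
ft_force: [0.2, -0.3, -2.7]
grip_width: 0.0591
gripper_force: 44.6
```

Run:
```python
from h import *
s=pose();p=shot("wrist","w2");np.savez("pics/w2.npz",d=p["depth"],K=p["camera_matrix"],T=p["world_to_cam"],img=p["img"])
w=cloud(p);I=p["img"].astype(int);r,g,b=I[...,0],I[...,1],I[...,2]
gm=(g>r+25)&(g>b+10)&(w[...,0]>.4)&(w[...,1]>-.05)
rim=gm&(w[...,2]>.027)&(w[...,2]<.033);fl=gm&(w[...,2]>.0165)&(w[...,2]<.0195)
print("rim",rect(rim,w))
n,l,st,c=cv2.connectedComponentsWithStats(fl.astype(np.uint8));k=1+st[1:,4].argmax();print("floor",rect(l==k,w))
print([(np.round(q["uv"],1),round(q["conf"],2),ray(p,*q["uv"],.018).round(4)) for q in env.spot_point("pocket",p)[:2]])
```

```text
5.7833 [ 0.5198 -0.0255  0.1097] [[0.993, 0.116, 0.001], [0.116, -0.993, -0.001], [0.001, 0.001, -1.0]] [ 0.2 -0.3 -2.7] 0.0591 44.57801342010498
rim (((516.613525390625, 101.91533660888672), (150.25888061523438, 201.1985321044922), 7.0538330078125), np.float64(31.377926116679014), 24657)
floor (((519.02392578125, 78.604736328125), (93.59705352783203, 62.078609466552734), 6.971202373504639), np.float64(19.030525433580603), 3821)
[(array([203.4, 186.7]), 0.58, array([0.5201, 0.0764, 0.018 ])), (array([322.6, 238.6]), 0.36, array([ 0.4834, -0.0329,  0.018 ]))]
```

View pics/w2.png

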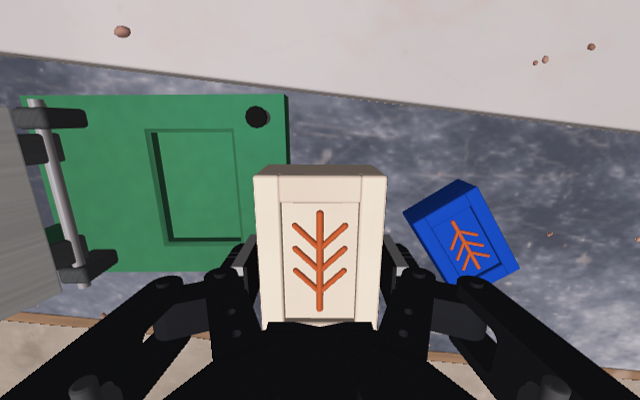

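Run:
```python
from h import *
p=load("pics/w2.npz");w=cloud(p);I=p["img"].astype(int)
R=np.array([[.993,.116,0],[.116,-.993,0],[0,0,-1.]]);t=np.array([.5198,-.0255,.1097])
x=(w-t)@R*1000
m=(abs(x[...,0])<55)&(abs(x[...,1])<45)&(x[...,2]>-40)&(x[...,2]<-10)&((I[...,0]>150)|((I[...,0]>I[...,2]+60)))
m=cv2.morphologyEx(m.astype(np.uint8),cv2.MORPH_OPEN,np.ones((3,3)))>0
q=x[m];zt=np.median(q[:,2]);print("ztop",zt,len(q))
m2=m&(abs(x[...,2]-zt)<3);q=x[m2];print(q.min(0),q.max(0))
for X in(0,10,20,30,40):
    s=q[abs(q[:,0]-X)<1.5];print(X,s[:,1].min().round(2),s[:,1].max().round(2))
for Y in(-25,-10,10,25):print(Y,q[abs(q[:,1]-Y)<1.5][:,0].max().round(2))
```

```text
ztop -23.26071536969902 17795
[-36.59197731 -29.95454109 -26.18409717] [ 45.18183436  30.25890815 -20.2609019 ]
0 -29.13 29.6
10 -29.19 29.43
20 -29.47 29.88
30 -29.37 29.61
40 -29.45 30.01
-25 45.18
-10 44.82
10 44.85
25 44.88
```

Emit:
servo_tool(deltas="0.4 2.5 -15 0 0 0 -0.006;0.4 4 -35 0 0 0 0;0.4 4 -35 0 0 0 0;0.4 1 -17 0 0 0 0;0.4 0 0 20 0 0 0;0.4 0 0 25 0 0 0;0.4 0 0 12 0 0 0;0.4 0 0 0 0 0 0")

```text
time_s: 6.55
position: [0.5178, 0.0763, 0.05]
tool_rot: [[0.993, 0.12, -0.005], [0.12, -0.993, 0.0], [-0.005, -0.001, -1.0]]
ft_force: [0.6, -0.3, -3.5]
grip_width: 0.0595
gripper_force: 44.5
```

Run:
```python
from h import *
s=pose();p=shot("wrist","w3");np.savez("pics/w3.npz",d=p["depth"],K=p["camera_matrix"],T=p["world_to_cam"],img=p["img"])
c=p["img"][90:360,140:500,::-1];cv2.imwrite("pics/w3c.png",cv2.resize(c,None,fx=2.2,fy=2.2))
R=s["tool_rot"];t=s["position"];th=np.deg2rad(7);
d=np.array([.5194,.0774])-t[:2];print("err world",d*1000,"tool",R[:2,:2].T@d*1000)
```

```text
6.55 [0.5178 0.0763 0.05  ] [[0.993, 0.12, -0.005], [0.12, -0.993, 0.0], [-0.005, -0.001, -1.0]] [ 0.6 -0.3 -3.5] 0.0595 44.48461711406708
err world [1.61104067 1.07251563] tool [ 1.72770491 -0.87219341]
```

View pics/w3c.png

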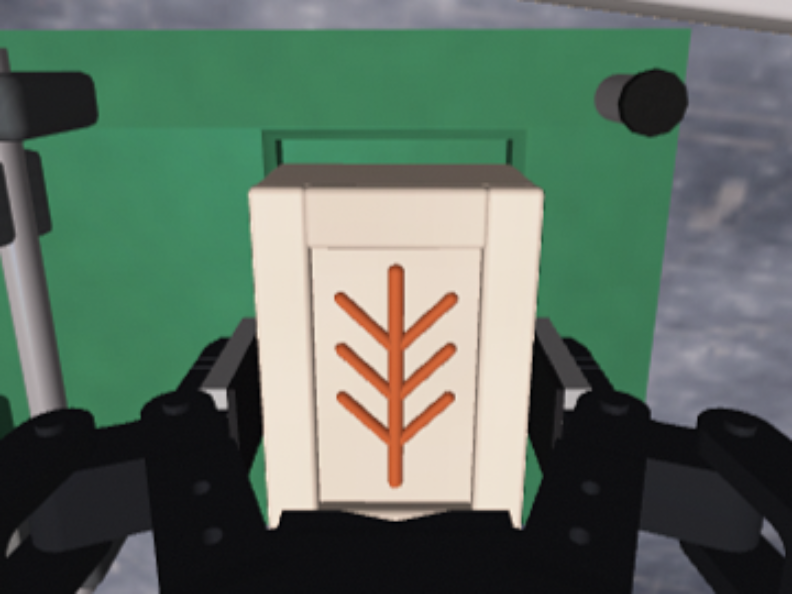

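Run:
```python
from h import *
p=load("pics/w3.npz");w=cloud(p)
R=np.array([[.993,.12,-.005],[.12,-.993,0],[-.005,-.001,-1]]);t=np.array([.5178,.0763,.05])
x=(w-t)@R*1000
for v in (151,155,158,161):
    print(v,[(u,x[v,u].round(1).tolist()) for u in range(256,272,2)][::1])
    print(v,[(u,x[v,u].round(1).tolist()) for u in range(368,384,2)])
print("col318");print([(v,x[v,318].round(1).tolist()) for v in range(142,166,2)])
pose()
```

```text
151 [(256, [51.1, -36.8, 18.5]), (258, [51.0, -35.7, 18.6]), (260, [50.9, -34.7, 19.6]), (262, [50.9, -33.6, 20.1]), (264, [50.9, -32.4, 19.9]), (266, [50.8, -31.4, 20.8]), (268, [50.9, -30.0, 19.6]), (270, [51.0, -28.8, 19.3])]
151 [(368, [50.9, 28.6, 19.7]), (370, [50.9, 29.8, 20.2]), (372, [50.9, 30.9, 19.9]), (374, [51.0, 32.0, 19.4]), (376, [51.0, 33.2, 19.5]), (378, [51.0, 34.2, 18.9]), (380, [51.1, 35.3, 18.3]), (382, [51.2, 36.3, 17.6])]
155 [(256, [48.8, -36.9, 18.4]), (258, [48.9, -35.5, 17.4]), (260, [48.7, -34.7, 18.8]), (262, [48.5, -33.8, 20.1]), (264, [48.6, -32.6, 19.9]), (266, [47.9, -32.3, 24.9]), (268, [47.2, -32.2, 31.0]), (270, [47.2, -31.0, 31.0])]
155 [(368, [47.3, 30.5, 30.2]), (370, [47.2, 31.9, 30.7]), (372, [48.2, 31.7, 23.1]), (374, [48.4, 32.5, 21.1]), (376, [48.5, 33.5, 20.5]), (378, [48.9, 34.0, 17.2]), (380, [48.8, 35.4, 18.3]), (382, [48.8, 36.5, 18.0])]
158 [(256, [47.0, -37.1, 18.6]), (258, [47.0, -35.8, 18.2]), (260, [47.0, -34.7, 18.3]), (262, [46.8, -33.9, 20.0]), (264, [46.7, -32.8, 20.9]), (266, [46.2, -32.3, 24.5]), (268, [45.4, -32.2, 30.2]),
[... 468 characters left out ...]
2, 30.9])]
161 [(368, [43.4, 30.8, 31.2]), (370, [43.6, 31.8, 29.6]), (372, [44.6, 31.8, 23.0]), (374, [45.1, 32.4, 19.7]), (376, [45.3, 33.2, 17.9]), (378, [45.1, 34.7, 19.3]), (380, [45.4, 35.5, 17.6]), (382, [45.3, 36.7, 18.1])]
col318
[(142, [56.2, -0.7, 18.3]), (144, [55.1, -0.7, 18.7]), (146, [53.9, -0.7, 18.5]), (148, [52.8, -0.7, 18.5]), (150, [51.5, -0.7, 19.6]), (152, [50.2, -0.7, 20.6]), (154, [48.0, -0.8, 29.5]), (156, [46.7, -0.8, 30.2]), (158, [45.3, -0.8, 31.4]), (160, [44.2, -0.8, 29.9]), (162, [43.0, -0.8, 29.8]), (164, [41.6, -0.8, 30.2])]
6.6 [0.5186 0.0764 0.0515] [[0.993, 0.12, -0.002], [0.12, -0.993, 0.0], [-0.002, -0.0, -1.0]] [ 0.1 -0.5 -1. ] 0.0591 44.484982788562775
```

Emit:
servo_tool(deltas="0.4 0 0 0 0 0 0;0.4 0 0 0 0 0 0")

```text
time_s: 6.77
position: [0.5196, 0.0768, 0.0534]
tool_rot: [[0.993, 0.12, 0.002], [0.12, -0.993, -0.0], [0.002, 0.0, -1.0]]
ft_force: [-0.3, 0.1, -1.9]
grip_width: 0.0592
gripper_force: 44.5
```

Emit:
servo_tool(deltas="0.4 0 0 5 0 0 0;0.4 0 0 5 0 0 0;0.4 0 0 5 0 0 0;0.4 0 0 4 0 0 0;0.4 0 0 2 0 0 0;0.4 0 0 1 0 0 0;0.4 0 0 0 0 0 0;0.4 0 0 0 0 0 0")

```text
time_s: 7.43
position: [0.5189, 0.0775, 0.0304]
tool_rot: [[0.993, 0.122, 0.0], [0.122, -0.993, 0.0], [0.0, -0.0, -1.0]]
ft_force: [-0.1, -0.3, -1.9]
grip_width: 0.0589
gripper_force: 44.6
```

Emit:
servo_tool(deltas="0.4 0 0 1 0 0 0;0.4 0 0 0.5 0 0 0;0.4 0 0 0 0 0 0;0.4 0 0 0 0 0 0")

```text
time_s: 7.77
position: [0.5189, 0.0774, 0.0291]
tool_rot: [[0.993, 0.122, 0.0], [0.122, -0.993, -0.0], [0.0, 0.0, -1.0]]
ft_force: [-0.7, 0.1, 0.7]
grip_width: 0.0592
gripper_force: 44.9
```

Emit:
servo_tool(deltas="0.8 0 0 0 0 0 0;1 0 0 0 0 0 0;1 0 0 0 0 0 0;1 0 0 0 0 0 0;1 0 0 -10 0 0 0;1 0 0 -30 0 0 0;1 0 0 -40 0 0 0;1 0 0 -40 0 0 0")

```text
time_s: 8.43
position: [0.5181, 0.0775, 0.1507]
tool_rot: [[0.993, 0.121, -0.002], [0.121, -0.993, 0.0], [-0.001, -0.0, -1.0]]
ft_force: [0.2, 0.5, 0.5]
grip_width: 0.0852
gripper_force: 0.0
```

Emit:
servo_tool(deltas="1 0 0 -40 0 0 0;1 0 0 -40 0 0 0;1 0 0 -40 0 0 0;1 0 0 -15 0 0 0;1 0 0 0 0 0 0;1 0 0 0 0 0 0")

```text
time_s: 8.93
position: [0.5185, 0.0775, 0.2846]
tool_rot: [[0.993, 0.122, 0.002], [0.122, -0.993, -0.0], [0.002, 0.0, -1.0]]
ft_force: [-0.9, 0.7, 0.2]
grip_width: 0.0852
gripper_force: 0.0
```

Run:
```python
from h import *
s=pose();p=shot("wrist","w4");w=cloud(p);I=p["img"].astype(int)
cv2.imwrite("pics/w4c.png",cv2.resize(p["img"][:320,:,::-1],(800,400)))
m=(abs(w[...,0]-.519)<.06)&(abs(w[...,1]-.077)<.05)&(w[...,2]>.045)&(w[...,2]<.06)&(I[...,0]>130)
r,z,n=rect(m,w);print(r,z,n)
q=w[m];A=np.c_[q[:,:2],np.ones(len(q))];print("slopes",np.linalg.lstsq(A,q[:,2],rcond=None)[0])
g=(I[...,1]>I[...,0]+25)&(I[...,1]>I[...,2]+10)&(w[...,2]>.027)&(w[...,2]<.034)
q=w[g];A=np.c_[q[:,:2],np.ones(len(q))];print("rim",rect(g,w),np.linalg.lstsq(A,q[:,2],rcond=None)[0])
b=(I[...,0]>150)&(I[...,1]<80)&(I[...,2]<80)&(w[...,2]>.18);P=w[b];print("bar",len(P),P.mean(0) if len(P) else 0, P.min(0) if len(P) else 0,P.max(0) if len(P) else 0)
```

```text
8.9333 [0.5185 0.0775 0.2846] [[0.993, 0.122, 0.002], [0.122, -0.993, -0.0], [0.002, 0.0, -1.0]] [-0.9  0.7  0.2] 0.0852 0.0
((518.4782104492188, 77.31819152832031), (89.6198959350586, 59.49197006225586), 6.289421558380127) 52.51024135548337 2795
slopes [0.00115484 0.00103272 0.05110885]
rim (((515.9141845703125, 101.39390563964844), (149.17396545410156, 199.7856903076172), 7.007888317108154), np.float64(31.4609734981555), 8261) [-0.00136097  0.0004899   0.03209851]
bar 1613 [0.50204996 0.2573697  0.23147667] [0.44970118 0.24806989 0.22823372] [0.54778591 0.26849032 0.23401498]
```

View pics/w4c.png

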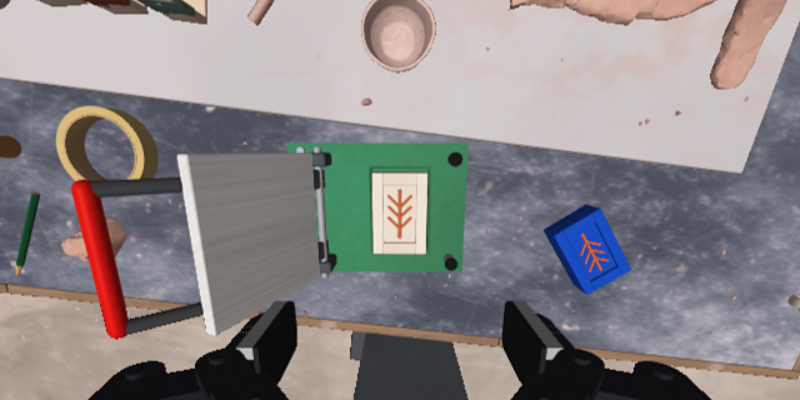

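Emit:
servo_tool(deltas="0.6 0 -20 0 0 0 0;0.6 1 -35 0 0 0 0;0.6 1 -35 0 0 0 0;0.6 0 -35 0 0 0 0;0.6 0 -35 0 0 0 0;0.6 0 -22 10 0 0 0;0.6 0 0 0 0 0 0;0.6 0 0 0 0 0 0")

```text
time_s: 9.65
position: [0.4977, 0.259, 0.2718]
tool_rot: [[0.992, 0.124, -0.004], [0.124, -0.992, -0.001], [-0.004, 0.001, -1.0]]
ft_force: [-0.2, -1.1, 0.0]
grip_width: 0.0515
gripper_force: 0.0
```

Run:
```python
from h import *
s=pose();p=shot("wrist","w5");w=cloud(p);I=p["img"].astype(int)
cv2.imwrite("pics/w5.png",p["img"][...,::-1])
b=(I[...,0]>150)&(I[...,1]<80)&(I[...,2]<80)&(w[...,2]>.18)
x=((w-s["position"])@s["tool_rot"]*1000)[b];print(len(x),np.percentile(x,[1,50,99],axis=0).round(1))
for X in(0,10,20,30):
    q=x[abs(x[:,0]-X)<1.5]
    if len(q):print(X,q[:,1].min(),q[:,1].max(),q[:,2].min())
```

```text
9.65 [0.4977 0.259  0.2718] [[0.992, 0.124, -0.004], [0.124, -0.992, -0.001], [-0.004, 0.001, -1.0]] [-0.2 -1.1  0. ] 0.0515 0.0
1990 [[-45.9  -5.3  38.4]
 [  6.5  -0.2  40.3]
 [ 49.2   5.4  43.9]]
0 -5.19779333685223 5.558776448973502 38.50481469270438
10 -5.141031942201191 5.49838835545768 38.67258953948334
20 -5.0675110573713935 5.396697506588784 38.33036469807094
30 -4.98635218511936 5.34088177300501 38.295653322709384
```

View pics/w5.png

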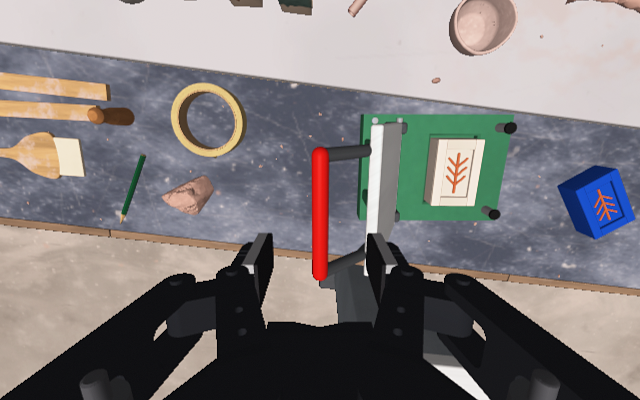

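Emit:
servo_tool(deltas="0.6 0 0 15 0 0 0;0.6 0 0 25 0 0 0;0.6 0 0 18 0 0 0;0.6 0 0 7 0 0 0;0.6 0 0 0 0 0 0;0.6 0 0 0 0 0 0")

```text
time_s: 10.2
position: [0.4991, 0.2577, 0.2095]
tool_rot: [[0.993, 0.12, 0.0], [0.12, -0.993, 0.0], [0.0, -0.0, -1.0]]
ft_force: [0.4, -0.5, 0.6]
grip_width: 0.0511
gripper_force: 0.0
```

Emit:
servo_tool(deltas="0.3 0 0 0 0 0 0;0.2 0 0 0 0 0 0;0.05 0 0 0 0 0 0;0 0 0 0 0 0 0;0 0 0 0 0 0 0;0 0 0 0 0 0 0;0 0 0 0 0 0 0", newtons=30)

```text
time_s: 10.78
position: [0.4989, 0.2587, 0.2095]
tool_rot: [[0.993, 0.122, 0.001], [0.122, -0.993, 0.001], [0.001, -0.001, -1.0]]
ft_force: [-0.1, 3.1, 6.0]
grip_width: 0.0109
gripper_force: 29.5
```

Run:
```python
from h import *
pose()
t=np.arange(1.95,-0.001,-0.05);t[-1]=0
Y=85-190*np.cos(t)+30*np.sin(t);Z=59.5+190*np.sin(t)+30*np.cos(t)
d=np.c_[-np.diff(Y),-np.diff(Z)]
for i,r in enumerate(d):print(i,t[i+1].round(2),r.round(1),Y[i+1].round(1),Z[i+1].round(1))
```

```text
10.7833 [0.4989 0.2587 0.2095] [[0.993, 0.122, 0.001], [0.122, -0.993, 0.001], [0.001, -0.001, -1.0]] [-0.1  3.1  6. ] 0.0109 29.527844488620758
0 1.9 [ 8.4 -4.7] 174.8 229.6
1 1.85 [ 8.6 -4.3] 166.2 233.9
2 1.8 [ 8.8 -3.8] 157.4 237.7
3 1.75 [ 9.  -3.4] 148.4 241.1
4 1.7 [ 9.2 -2.9] 139.2 244.1
5 1.65 [ 9.3 -2.5] 129.9 246.5
6 1.6 [ 9.4 -2. ] 120.5 248.5
7 1.55 [ 9.5 -1.5] 111.0 250.1
8 1.5 [ 9.6 -1.1] 101.5 251.1
9 1.45 [ 9.6 -0.6] 91.9 251.7
10 1.4 [ 9.6 -0.1] 82.3 251.8
11 1.35 [9.6 0.4] 72.7 251.5
12 1.3 [9.6 0.9] 63.1 250.6
13 1.25 [9.5 1.3] 53.6 249.3
14 1.2 [9.4 1.8] 44.1 247.5
15 1.15 [9.3 2.3] 34.8 245.2
16 1.1 [9.2 2.7] 25.6 242.4
17 1.05 [9.1 3.2] 16.5 239.2
18 1.0 [8.9 3.6] 7.6 235.6
19 0.95 [8.7 4.1] -1.1 231.5
20 0.9 [8.5 4.5] -9.6 227.0
21 0.85 [8.3 4.9] -17.9 222.0
22 0.8 [8.  5.3] -25.9 216.7
23 0.75 [7.7 5.7] -33.6 211.0
24 0.7 [7.4 6.1] -41.0 204.8
25 0.65 [7.1 6.5] -48.1 198.4
26 0.6 [6.8 6.8] -54.9 191.5
27 0.55 [6.4 7.2] -61.3 184.4
28 0.5 [6.1 7.5] -67.4 176.9
29 0.45 [5.7 7.8] -73.0 169.2
30 0.4 [5.3 8. ] -78.3 161.1
31 0.35 [4.9 8.3] -83.2 152.8
32 0.3 [4.5 8.5] -87.6 144.3
33 0.25 [4.  8.7] -91.7 135.6
34 0.2 [3.6 8.9] -95.3 126.6
35 0.15 [3.1 9.1] -98.4 117.6
36 0.1 [2.7 9.2] -101.1 108.3
37 0.05 [2.2 9.4] -103.3 99.0
38 0.0 [1.7 9.5] -105.0 89.5
```

Emit:
servo_tool(deltas="0 0 4.2 -2.4 0 0 0;0 0 4.2 -2.3 0 0 0;0 0 8.6 -4.3 0 0 0;0 0 8.8 -3.8 0 0 0;0 0 9 -3.4 0 0 0;0 0 9.2 -2.9 0 0 0;0 0 9.3 -2.5 0 0 0;0 0 9.4 -2 0 0 0")

```text
time_s: 11.45
position: [0.5066, 0.1953, 0.2326]
tool_rot: [[0.993, 0.121, 0.001], [0.121, -0.993, 0.0], [0.001, -0.0, -1.0]]
ft_force: [1.2, 3.4, 8.7]
grip_width: 0.0106
gripper_force: 32.0
```

Emit:
servo_tool(deltas="0 0 9.5 -1.5 0 0 0;0 0 9.6 -1.1 0 0 0;0 0 9.6 -0.6 0 0 0;0 0 9.6 -0.1 0 0 0;0 0 9.6 0.4 0 0 0;0 0 9.6 0.9 0 0 0;0 0 9.5 1.3 0 0 0;0 0 9.4 1.8 0 0 0")

```text
time_s: 12.12
position: [0.5156, 0.1192, 0.2309]
tool_rot: [[0.993, 0.121, -0.0], [0.121, -0.993, -0.0], [-0.0, 0.0, -1.0]]
ft_force: [2.1, 0.3, 3.9]
grip_width: 0.011
gripper_force: 30.9
```

Emit:
servo_tool(deltas="0 0 9.3 2.3 0 0 0;0 0 9.2 2.7 0 0 0;0 0 9.1 3.2 0 0 0;0 0 8.9 3.6 0 0 0;0 0 8.7 4.1 0 0 0;0 0 8.5 4.5 0 0 0;0 0 8.3 4.9 0 0 0;0 0 8 5.3 0 0 0")

```text
time_s: 12.78
position: [0.5239, 0.05, 0.2001]
tool_rot: [[0.993, 0.121, -0.001], [0.121, -0.993, 0.0], [-0.001, -0.0, -1.0]]
ft_force: [1.0, 1.7, -1.1]
grip_width: 0.0107
gripper_force: 30.5
```

Emit:
servo_tool(deltas="0 0 7.7 5.7 0 0 0;0 0 7.4 6.1 0 0 0;0 0 7.1 6.5 0 0 0;0 0 6.8 6.8 0 0 0;0 0 6.4 7.2 0 0 0;0 0 6.1 7.5 0 0 0;0 0 5.7 7.8 0 0 0;0 0 5.3 8 0 0 0")

```text
time_s: 13.45
position: [0.5303, -0.0019, 0.1443]
tool_rot: [[0.993, 0.121, -0.0], [0.121, -0.993, -0.0], [-0.0, -0.0, -1.0]]
ft_force: [-0.6, -3.5, 0.4]
grip_width: 0.0108
gripper_force: 30.0
```

Emit:
servo_tool(deltas="0 0 4.9 8.3 0 0 0;0 0 4.5 8.5 0 0 0;0 0 4 8.7 0 0 0;0 0 3.6 8.9 0 0 0;0 0 1.6 4.6 0 0 0;0 0 1.5 4.5 0 0 0;0 0 1.4 4.6 0 0 0;0 0 1.3 4.6 0 0 0")

```text
time_s: 14.12
position: [0.5331, -0.0239, 0.0921]
tool_rot: [[0.993, 0.122, -0.0], [0.122, -0.993, 0.0], [-0.0, -0.0, -1.0]]
ft_force: [-1.7, 1.5, 0.1]
grip_width: 0.0105
gripper_force: 29.3
```

Now the last 0.1 rad, slowly.

Emit:
servo_tool(deltas="0 0 0.8 3.1 0 0 0;0 0 0.7 3.1 0 0 0;0 0 0.7 3.2 0 0 0;0 0 0.6 3.1 0 0 0;0 0 0.6 3 0 0 0;0 0 0.3 2 0 0 0;0 0 0 0.5 0 0 0;0 0 0 0 0 0 0")

```text
time_s: 14.78
position: [0.5337, -0.0272, 0.0759]
tool_rot: [[0.993, 0.122, 0.001], [0.122, -0.993, 0.0], [0.001, 0.0, -1.0]]
ft_force: [-6.2, 5.9, 14.6]
grip_width: 0.0111
gripper_force: 31.0
```

Emit:
servo_tool(deltas="0 0 0 1 0 0 0;0 0 0 1 0 0 0;0 0 0 0 0 0 0;0 0 0 0 0 0 0")

```text
time_s: 15.12
position: [0.5338, -0.0273, 0.0757]
tool_rot: [[0.993, 0.122, 0.003], [0.122, -0.993, -0.001], [0.003, 0.001, -1.0]]
ft_force: [-13.1, 6.0, 33.3]
grip_width: 0.0107
gripper_force: 32.6
```

Run:
```python
from h import *
s=pose();p=shot("scene","s2");w=cloud(p)
cv2.imwrite("pics/s2c.png",cv2.resize(p["img"][120:270,220:460,::-1],(792,495),interpolation=cv2.INTER_CUBIC))
q=w.reshape(-1,3)-[.519,.077,0];th=np.deg2rad(7);X=q[:,0]*np.cos(th)+q[:,1]*np.sin(th);Y=-q[:,0]*np.sin(th)+q[:,1]*np.cos(th)
for y in range(-60,80,15):
    k=(abs(X)<55)&(abs(Y-y)<5)&(q[:,2]<.08) if 0 else (abs(X)<.055)&(abs(Y-y/1000)<.005)&(q[:,2]<.09)&(q[:,2]>.04)
    print(y,k.sum(),np.median(q[k,2]).round(4) if k.any() else None)
```

```text
15.1167 [ 0.5338 -0.0273  0.0757] [[0.993, 0.122, 0.003], [0.122, -0.993, -0.001], [0.003, 0.001, -1.0]] [-13.1   6.   33.3] 0.0107 32.601421773433685
-60 29 0.0653
-45 54 0.0649
-30 42 0.0648
-15 49 0.0646
0 46 0.0645
15 44 0.0639
30 47 0.0643
45 47 0.0648
60 54 0.0647
75 30 0.0625
```

View pics/s2c.png

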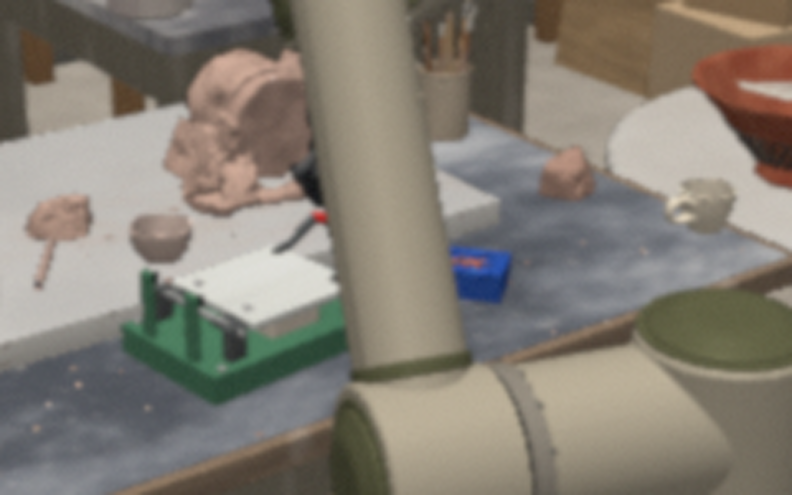

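Emit:
servo_tool(deltas="0 0 0 -2 0 0 0;0 0 0 -0.5 0 0 0;0.15 0 0 0 0 0 0;0.3 0 0 0 0 0 0;0.45 0 0 0 0 0 0;0.5 0 0 0 0 0 0;0.5 0 0 0 0 0 0;0.5 0 0 0 0 0 0")

```text
time_s: 15.83
position: [0.5337, -0.0278, 0.0748]
tool_rot: [[0.993, 0.121, 0.0], [0.121, -0.993, -0.0], [0.0, 0.0, -1.0]]
ft_force: [-0.2, 0.0, -0.8]
grip_width: 0.0426
gripper_force: 0.0
```

Emit:
servo_tool(deltas="0.5 0 0 -10 0 0 0;0.5 0 0 -25 0 0 0;0.5 0 0 -35 0 0 0;0.5 0 0 -35 0 0 0;0.5 0 0 -30 0 0 0;0.5 0 10 -10 0 0 0;0.5 0 0 0 0 0 0;0.5 0 0 0 0 0 0")

```text
time_s: 16.5
position: [0.5347, -0.0377, 0.2201]
tool_rot: [[0.993, 0.121, 0.001], [0.121, -0.993, -0.0], [0.001, 0.0, -1.0]]
ft_force: [-0.0, -0.3, -1.0]
grip_width: 0.0425
gripper_force: 0.0
```

Run:
```python
from h import *
s=pose();p=shot("wrist","w6");w=cloud(p)
q=w.reshape(-1,3)-[.519,.077,0];th=np.deg2rad(7);X=q[:,0]*np.cos(th)+q[:,1]*np.sin(th);Y=-q[:,0]*np.sin(th)+q[:,1]*np.cos(th)
for y in range(-60,80,30):
    k=(abs(X)<.055)&(abs(Y-y/1000)<.005)&(q[:,2]<.12)&(q[:,2]>.04);print(y,k.sum(),np.median(q[k,2]).round(4) if k.any() else None)
```

```text
16.5 [ 0.5347 -0.0377  0.2201] [[0.993, 0.121, 0.001], [0.121, -0.993, -0.0], [0.001, 0.0, -1.0]] [-0.  -0.3 -1. ] 0.0425 0.0
-60 895 0.0661
-30 886 0.066
0 887 0.066
30 879 0.066
60 857 0.066
```

View pics/w6.png

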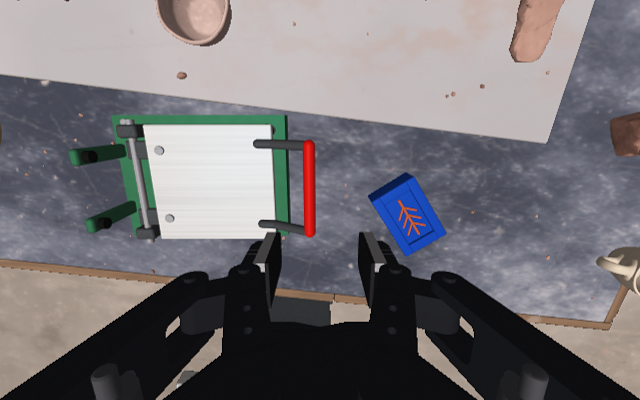

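The plate is closed and level at (210,180), and the gripper is clear of the red bar at (309,188).

```bash
python3 -c "
from rig import env
print(env.close_job())"
```

```text
the job is handed in; nothing more can be done
None
```

The white mould is seated leaf up in the pocket, the plate was lowered slowly onto its stops and released, the bystanders were left alone, and the job was handed in at about 16.5 s (no verdict came back).

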